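Shut the dressing chest's drawer and drop its hook into the catch

ROBOT

A 6-joint arm with a two-finger parallel gripper is mounted at the origin on the work surface. World frame = base frame: x ahead of the robot, y to its left, z up, the work surface at z = 0. Lengths are in m, angles in rad, forces in N, time in s.
With the tool pointing down it reaches from about 0.375 to 0.75 m from the base axis. Payload 9 kg.
Tool frame: the origin (TCP) lies on the front face of the gripper's body, between the roots of the fingers; the fingertips stand 73 mm ahead of it and the grasp point (between the pads) lies 54 mm ahead of it; z points along the fingers, y is the line along which they close (so a half turn about z gives the same grasp; the last joint's range is limited). The gripper opens to 85 mm and grips with 20 to 120 N. Pads are 22 mm wide; open, the fingers measure 114 mm over their backs; the gripper's body (76 mm by 85 mm) begins 54 mm behind the grasp point. The pads swing forward as they close: fully open they stand 13 mm farther back than shut.
Start: joints at [0.883, 0.104, 0.097, 1.564, 0, 1.353], TCP at [0.272, 0.535, 0.304] pointing down, gripper open.
Joint ranges: [-2.99, 2.99], [-0.84, 1.86], [-1.1, 1.16], [-1.84, 2.11], [-1.51, 1.56], [-3.14, 3.14]. Speed limits (rad/s): [2.22, 2.22, 2.57, 3.14, 3.14, 3.14].

INTERFACE

Orientations are given as a unit quaternion [x, y, z, w].
In Python, from station import ctrl gives the robot as it stands. Calls block until the motion is done:
- ctrl.move_ptp(position, orientation): joint-space move of the TCP to a pose.
- ctrl.move_linear(position, rotation=None, vel=0.15, contact_N=None): straight line of the TCP; rotation=None keeps the orientation; vel is the mean speed in m/s. With contact_N (N) it stops when the force on the tool has changed by that much, and returns True; else False.
- ctrl.set_joints(angles): joint-space move.
- ctrl.gripper_to(opening): finger opening in m; the grip force is fixed at half the most; returns when the fingers have stopped.
- ctrl.dwell(seconds).
- ctrl.inverse_kinematics(position, orientation): joint angles nearest the present ones, or None.
- ctrl.get_image(name): name is "scene" or "top" or "wrist"; returns (picture, depth): 400x640x3 uint8, red, green, blue; 400x640 float32, m along the optical axis (not along the pixel's ray), 0 where there is no reading.
- ctrl.calibration(name): a dict with "fx", "fy", "cx", "cy" (pixels), "R" (3x3) and "t" (3): a world point X has camera coordinates R X + t. Camera axes: x right, y down, z forward; pixel columns grow to the right and rows downward; lengths in m; the calibration is good to about 2 mm. A picture is of the moment at which its call begins: read the wrist's pose just before it. calibration takes no time and is no camera call; for the wrist camera it gives the pose at the moment of the call.
A pose or a line that the arm cannot do raises ctrl.MotionError and nothing moves.
- ctrl.hand_in(): hands the job in; it is judged then, once.
Readings, each from a call of its own:
- ctrl.current_time_s(): time.
- ctrl.current_joints(): joint angles.
- ctrl.current_dq(): joint speeds.
- ctrl.current_joint_efforts(): joint torques, N m.
- ctrl.current_tool_pos(): TCP position.
- ctrl.current_tcp_rot(): TCP orientation.
- ctrl.current_wrist_force(): force on the tool from outside, world axes, zero at the start.
- ctrl.current_wrist_torque(): the same for the moment, N m.
- ctrl.current_opening(): finger opening in m.
- ctrl.current_grasp_force(): force on a finger pad.
Only numpy, scipy, OpenCV 4.12 (cv2) and the standard library are available. Lean on these libraries where they do the work, as an engineer would, in place of code of your own. Each camera call takes 0.05 s, during which the arm holds its last target. There are 200 camera calls.

TASK

Push the little chest's drawer fully home first. Then swing the stiff steel hook on the chest's top round over the drawer front, between the two upright cheeks there, and press it down until it is fully seated with its tooth hanging in front of the drawer. Do not force anything, and leave the things lying around where they are.

Things in the scene. Friction and masses are not known exactly. Their poses are not given: they have to be found in the camera images.
- chest: Low wooden dressing chest, fixed to the ledge, 180 (x) x 240 (y) x 100 high. Origin: centre of its underside; its own -x side is the front with the drawer, its top deck is flat at z = 100.
- drawer (a joint): How far the chest's drawer is pulled out, in m: 0 = fully home, slides along the chest's -x, up to 0.09; stiff, stays where it is left. Its front board is 20 thick, 240 wide, its top edge level with the deck at 100 and its front face at chest x = -90 mm when home. A small knob, 28 deep and 22 wide, sits on the board's middle, centred 64 below the top edge.
- drawer_edge (a point): Middle of the top edge of the drawer board's front face; moves with the drawer.
- saddle (a point): The catch: on the drawer board's top, midway between two upright steel cheeks, at the deck's level. Cheeks are 16 long (chest x), 4 thick, 12 apart inside (chest y); the +y cheek is low (18 high), the -y cheek is tall (46 high) and stops the raised hook when it is swung over from the +y side. Moves with the drawer.
- pivot (a point): The hook's pivot, on a post 16 across and 22 high standing on the deck at chest x = -5, y = 0; this point is 12 above the deck, on both the hook's axes.
- swivel (a joint): Swing of the hook about the pivot's upright axis, rad: 0 = pointing along the chest's -x, straight over the catch; positive = swung towards the chest's +y; 1.57 = pointing along +y. Stiff, stays where it is left; range -0.5 to 2.3.
- hook (a joint): Tilt of the hook about the pivot's level axis, rad: 0 = level, seated; positive = its free end raised, up to 0.40. Very stiff, stays where it is left and does not fall by itself (about 3 N at the tab moves it).
- hook_tab (a point): Top centre of the flat thumb tab at the hook's free end, 108 from the pivot. The hook is a straight steel bar 8 wide and 6 thick; 89 to 96 from the pivot a tooth 24 long points down from it, and beyond is the tab, 26 long, 22 wide, 5 thick. When seated the tooth hangs 4 in front of the closed drawer board and 12 below its top edge.
- lotion_pot: White ceramic lotion pot with screw lid, 62 across, 54 high, on the ledge. Origin under its centre. Leave alone.
- case: Purple sunglasses case, 160 x 62 x 42 high, on the ledge. Origin under its centre. Leave alone.
- hair_pick: Wooden hair pick lying flat on the ledge, about 160 x 62 x 8. Origin under the comb's back, its x axis along the teeth. Leave alone.
- pin_box: Steel bobby pin box, 60 x 42 x 20 high, lying on the chest's deck. Origin under its centre. Leave alone.

How it is judged:
By the outcome, as a careful person would: the job done as asked, in the order asked, and still so for the second after the job is handed in, with the robot touching nothing.
It also fails if it takes over 58 s, if anything falls off the work surface, if the arm or the gripper's body presses on something with over 40 N, if the wrist force passes 120 N, or if a joint passes its speed limit or range.

## Working session

There is one attempt and no reset: what is moved stays moved. The work goes in short steps, each a Python script; the robot and the scene stay as the last script left them, time stands still between calls to the robot, and variables do not carry over. Pictures are saved under pics/ and viewed, at most 10 in all, crops included, and the job is handed in when it is done.

```bash
ls; mkdir -p pics
python3 - <<'E'
from station import ctrl
import cv2,numpy as np
for n in("scene","top"):
    p,d=ctrl.get_image(n); cv2.imwrite(f"pics/{n}0.png",p[...,::-1]); np.save(f"pics/{n}0.npy",d)
    c=ctrl.calibration(n); np.savez(f"pics/{n}0c.npz",**c); print(n,-np.array(c["R"]).T@np.array(c["t"]),c["fx"])
print(ctrl.current_time_s(),ctrl.current_tcp_rot())
E
```

```text
pics
scene [ 1.01673314 -0.26816226  0.63927555] 361.10165550102334
top [0.43182435 0.04720268 1.00150209] 423.2390979690896
0.1 [ 2.32746399e-01  9.72537272e-01 -5.37938966e-04 -2.82150950e-04]
```

View pics/top0.png

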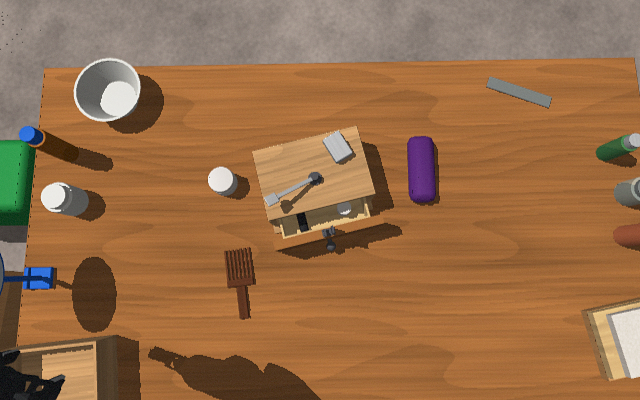

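View pics/scene0.png

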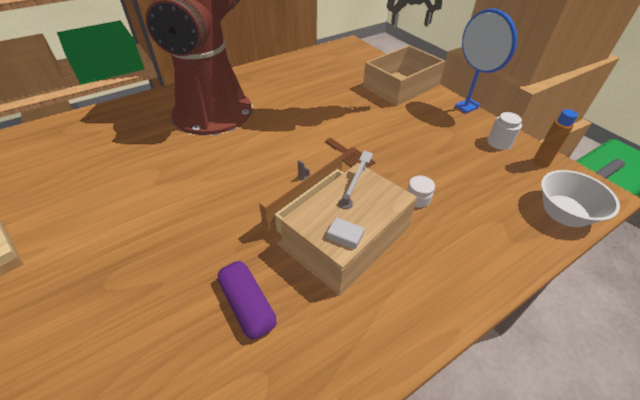

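Top view: chest deck corners are about (253,151), (358,127), (375,193), (268,219). The drawer is pulled out towards the robot (board near (335,230)). The hook runs from the pivot at (316,178) to its tab at (272,199), and the pot is at (222,181).

```bash
cat > h.py <<'E'
import numpy as np,cv2
def cloud(d,c):
    v,u=np.mgrid[:d.shape[0],:d.shape[1]]
    P=np.stack([(u-c["cx"])/c["fx"]*d,(v-c["cy"])/c["fy"]*d,d],-1)
    return (P-np.array(c["t"]))@np.array(c["R"])
E
python3 - <<'E'
from h import *
d=np.load("pics/top0.npy");c=dict(np.load("pics/top0c.npz"))
W=cloud(d,c);z=W[...,2]
np.save("pics/W.npy",W)
roi=np.zeros_like(d,bool);roi[115:260,245:385]=1
print("table z",np.median(z[300:320,450:560]))
m=(abs(z-.1)<.006)&roi
n,l,s,_=cv2.connectedComponentsWithStats(m.astype(np.uint8),connectivity=4)
for i in range(1,n):
    if s[i,4]>40:
        P=W[l==i]; r=cv2.minAreaRect(P[:,:2].astype(np.float32)); print(s[i],np.median(P[:,2]),r,cv2.boxPoints(r).round(4).tolist())
for u,v in [(316,178),(272,199),(268,201),(276,197),(330,232),(327,228),(334,240),(300,230),(222,181),(337,147)]:
    print((u,v),W[v,u].round(4))
m2=(z>.112)&roi
for v,u in np.argwhere(m2)[::6]: print(u,v,W[v,u].round(3),end=';')
im=cv2.imread("pics/top0.png")[110:260,210:390]
cv2.imwrite("pics/crop0.png",cv2.resize(im,None,fx=4,fy=4,interpolation=cv2.INTER_CUBIC))
E
```

```text
table z -0.0009093535481814296
[ 252  126  124   95 6917] 0.0991698929794785 ((0.6393774151802063, 0.06095424294471741), (0.16031606495380402, 0.24034643173217773), 13.419910430908203) [[0.5335000157356262, 0.15919999778270721], [0.5892999768257141, -0.07450000196695328], [0.745199978351593, -0.037300001829862595], [0.6894999742507935, 0.1964000016450882]]
[ 273  214  111   37 1034] 0.0992495434454295 ((0.5077427625656128, 0.029879003763198853), (0.0202102679759264, 0.23996174335479736), 13.376835823059082) [[0.4702000021934509, 0.14429999887943268], [0.5256999731063843, -0.08919999748468399], [0.5453000068664551, -0.08449999988079071], [0.48980000615119934, 0.14890000224113464]]
(316, 178) [0.6202 0.0541 0.1252]
(272, 199) [0.5727 0.1444 0.1493]
(268, 201) [0.5683 0.1523 0.1514]
(276, 197) [0.5771 0.1365 0.147 ]
(330, 232) [0.5075 0.0262 0.1021]
(327, 228) [0.5162 0.0323 0.1003]
(334, 240) [ 0.4972  0.0146 -0.0021]
(300, 230) [0.5189 0.0932 0.0325]
(222, 181) [0.632  0.2701 0.0542]
(337, 147) [0.6891 0.0079 0.1188]
327 115 [0.432 0.047 1.002];294 128 [0.432 0.047 1.002];337 132 [0.7
[... 3874 characters left out ...]
273 198 [0.575 0.142 0.149];279 198 [0.577 0.132 0.133];268 199 [0.572 0.152 0.153];274 199 [0.573 0.14  0.149];348 199 [0.432 0.047 1.002];269 200 [0.57  0.15  0.152];275 200 [0.571 0.139 0.146];268 201 [0.568 0.152 0.151];274 201 [0.568 0.14  0.15 ];266 202 [0.566 0.156 0.151];272 202 [0.566 0.144 0.151];267 203 [0.564 0.154 0.153];273 203 [0.564 0.142 0.151];268 204 [0.562 0.152 0.154];268 205 [0.56  0.152 0.154];342 207 [0.432 0.047 1.002];310 215 [0.432 0.047 1.002];283 227 [0.432 0.047 1.002];333 228 [0.512 0.021 0.147];324 230 [0.51  0.039 0.118];324 231 [0.508 0.039 0.117];332 232 [0.504 0.023 0.139];333 233 [0.502 0.021 0.143];325 235 [0.5   0.037 0.117];337 239 [0.432 0.047 1.002];
```

View pics/crop0.png

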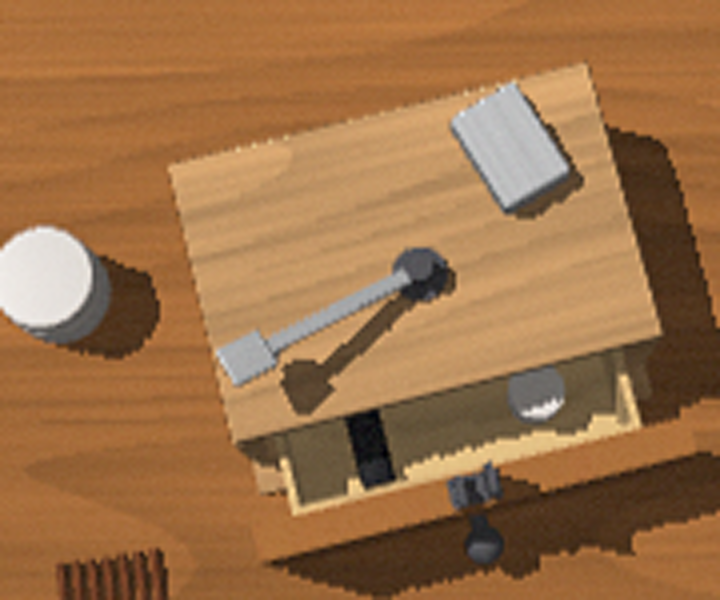

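The measurements agree with the given sizes: deck 160x240 at z=0.099, yaw 13.4°, drawer out about 45 mm, swivel about 1.27, tilt about 0.33. Next I push the drawer with closed fingers just below the board's top edge, which keeps the gripper body above the tall cheek.

```bash
cat >> h.py <<'E'
from scipy.spatial.transform import Rotation as Ro
A=np.radians(13.4); CX=np.array([np.cos(A),np.sin(A)]); CY=np.array([-CX[1],CX[0]]); O=np.array([.6297,.0586])
def w(x,y,z): return np.r_[O+x*CX+y*CY,z]
def inv(p): d=np.asarray(p)[:2]-O; return np.r_[d@CX,d@CY,p[2]]
def down(ang): # tool z down, tool x at world yaw ang
    x=np.array([np.cos(ang),np.sin(ang),0]);z=np.array([0,0,-1.])
    return Ro.from_matrix(np.stack([x,np.cross(z,x),z],1)).as_quat()
E
python3 - <<'E'
from h import *
from station import ctrl
ctrl.gripper_to(0)
best=min((abs(j[5]),k) for k in(0,1) if (j:=ctrl.inverse_kinematics(w(-.175,0,.25),down(A+np.pi*k))) is not None)
print(best); q=down(A+np.pi*best[1])
ctrl.move_ptp(w(-.175,0,.26),q)
ctrl.move_linear(w(-.175,0,.160),vel=.12)
f0=ctrl.current_wrist_force()
tot=[]
for x in np.r_[np.arange(-.15,-.105,.01),np.arange(-.105,-.096,.0015)]:
    c=ctrl.move_linear(w(x,0,.160),vel=.04,contact_N=45)
    f=ctrl.current_wrist_force()-f0
    print(round(x,4),inv(ctrl.current_tool_pos()).round(4),f.round(1),c)
    if c or np.linalg.norm(f)>40: break
ctrl.move_linear(w(-.15,0,.160),vel=.1)
ctrl.move_linear(w(-.15,0,.26),vel=.15)
p,d=ctrl.get_image("top");cv2.imwrite("pics/top1.png",p[...,::-1])
W=cloud(d,ctrl.calibration("top"))
C=np.stack([(W[...,:2]-O)@CX,(W[...,:2]-O)@CY,W[...,2]],-1)
m=(abs(C[...,2]-.099)<.006)&(abs(C[...,1])<.12)&(abs(C[...,0])<.12)&(abs(C[...,1])>.06)
print("front edge x",np.percentile(C[m][:,0],[0,.5,1]),ctrl.current_time_s())
E
```

```text
(np.float64(0.4803443608545188), 1)
-0.15 [-1.501e-01  1.000e-04  1.598e-01] [ 0.3 -1.3  0.7] False
-0.14 [-0.1398 -0.      0.16  ] [ 0.1 -1.9  0.2] False
-0.13 [-0.1297  0.      0.16  ] [ 0.3 -0.6  0.5] False
-0.12 [-0.1197 -0.      0.16  ] [-0.2 -1.  -0.9] False
-0.11 [-0.1097 -0.      0.16  ] [ 0.8 -0.6  1.2] False
-0.105 [-0.1048 -0.      0.16  ] [-0.7 -0.8  0.2] False
-0.1035 [-0.1034 -0.      0.16  ] [-0.2 -1.1  0.5] False
-0.102 [-0.1019  0.      0.16  ] [-0.2 -0.9 -0.5] False
-0.1005 [-0.1004 -0.      0.16  ] [-1.2 -0.6  0.2] False
-0.099 [-0.0991  0.      0.16  ] [-1.9 -2.5  0.9] False
-0.0975 [-0.0988  0.      0.1595] [-9.1 -4.2  1.7] False
front edge x [-0.08970835 -0.08758508 -0.08501457] 9.2833
```

Run:
```python
from h import *
from station import ctrl
ctrl.move_linear(w(-.13,0,.160),vel=.15)
f0=ctrl.current_wrist_force()
c=ctrl.move_linear(w(-.093,0,.160),vel=.03,contact_N=28)
print(c,inv(ctrl.current_tool_pos()).round(4),ctrl.current_wrist_force()-f0)
ctrl.move_linear(w(-.15,0,.160),vel=.1)
ctrl.move_linear(w(-.16,0,.26),vel=.15)
p,d=ctrl.get_image("top");cv2.imwrite("pics/top2.png",cv2.resize(p[110:260,210:390,::-1],None,fx=4,fy=4,interpolation=cv2.INTER_CUBIC))
W=cloud(d,ctrl.calibration("top"));C=np.stack([(W[...,:2]-O)@CX,(W[...,:2]-O)@CY,W[...,2]],-1)
m=(abs(C[...,2]-.099)<.006)&(abs(C[...,1])<.12)&(abs(C[...,0])<.12)&(abs(C[...,1])>.06)
print("front x",np.percentile(C[m][:,0],[0,.5,1]))
m=(C[...,2]>.112)&(C[...,2]<.16)&(C[...,0]<-.06)&(C[...,0]>-.1)&(abs(C[...,1])<.03);print("cheeks",C[m].round(3).tolist())
m=(C[...,2]>.137)&(C[...,2]<.16)&(C[...,1]>.085)&(C[...,1]<.13)&(C[...,0]<0)&(C[...,0]>-.09);P=C[m]
print("tab",P.mean(0),len(P),P.min(0),P.max(0),"s",np.arctan2(P[:,1].mean(),-(P[:,0].mean()+.005)),ctrl.current_time_s())
```

```text
True [-0.0988  0.0002  0.1589] [-2.28804634  0.1800388   0.12127611]
front x [-0.08981685 -0.08798943 -0.08581041]
cheeks []
tab [-0.03537968  0.09820242  0.14924689] 134 [-0.04823968  0.08503464  0.14213558] [-0.02294038  0.11237571  0.15525528] s 1.2707766803719236 12.6917
```

View pics/top2.png

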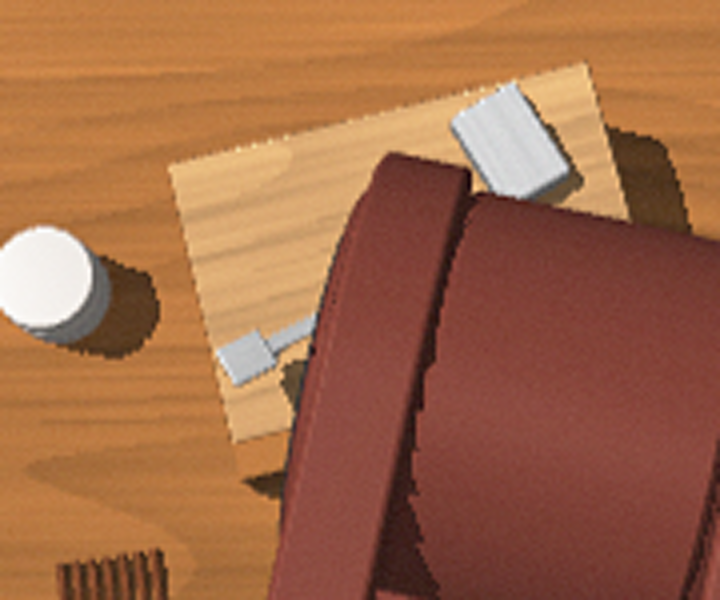

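Crop: the drawer board is flush against the deck (firm stop, same position twice), with the hook tab at (246,357) and undisturbed. Next is the swing.

```bash
cat >> h.py <<'E'
def fing(s,off,z,r=.102): # finger placed off the bar axis on the +s side
    e=np.array([-np.cos(s),np.sin(s)]);t=np.array([np.sin(s),np.cos(s)])
    c=np.array([-.005,0])+r*e+off*t
    return w(c[0],c[1],z)
def tq(s,k): # tool x along chest tangent
    return down(A+np.arctan2(np.cos(s),np.sin(s))+np.pi*k)
E
python3 - <<'E'
from h import *
from station import ctrl
S=np.linspace(1.25,0.08,9)
for k in(1,0):
    J=[ctrl.inverse_kinematics(fing(s,.02,.203),tq(s,k)) for s in [1.27,*S,0]]
    if all(j is not None for j in J) and max(abs(np.diff([j[5] for j in J])))<1: break
print(k,[round(j[5],2) for j in J])
s=1.27
ctrl.move_ptp(fing(s,.036,.27),tq(s,k))
ctrl.move_linear(fing(s,.036,.203),vel=.12)
f0=ctrl.current_wrist_force()
for s in S:
    c=ctrl.move_linear(fing(s,.020,.203),tq(s,k),vel=.05,contact_N=25)
    f=ctrl.current_wrist_force()-f0
    print(round(s,2),c,f.round(1))
    if c: break
wc=ctrl.calibration("wrist");p,d=ctrl.get_image("wrist");cv2.imwrite("pics/wr1.png",p[...,::-1]);np.save("pics/wr1.npy",d)
print(ctrl.current_time_s(),inv(ctrl.current_tool_pos()))
E
```

```text
1 [np.float64(-0.49), np.float64(-0.51), np.float64(-0.67), np.float64(-0.83), np.float64(-0.99), np.float64(-1.16), np.float64(-1.33), np.float64(-1.51), np.float64(-1.68), np.float64(-1.86), np.float64(-1.95)]
1.25 False [-1.3  1.4 -0.8]
1.1 False [-0.2  0.4 -0. ]
0.96 False [-0.2  1.  -0.1]
0.81 False [0.4 1.6 0.1]
0.66 False [-1.2  0.7  0.1]
0.52 False [-1.2  1.1 -0.2]
0.37 False [-0.4  0.6 -0.2]
0.23 False [-0.9  0.7 -0.4]
0.08 False [-1.1 -0.1 -0.9]
18.35 [-0.10498394  0.02836418  0.20299133]
```

View pics/wr1.png

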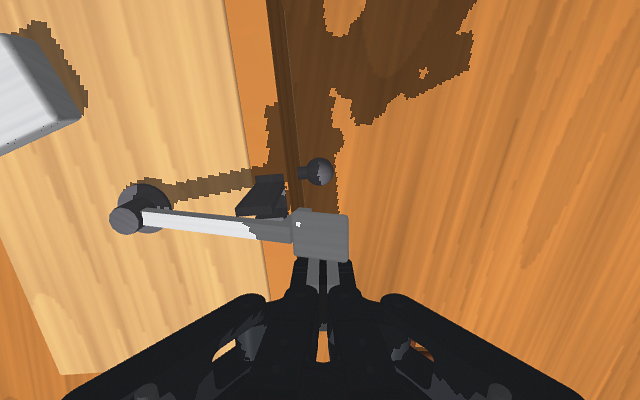

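Wrist view: the finger rests on the tab (320,235), and the bar is near the catch with the tall cheek at (265,195). I'll finish the swing in small steps.

```bash
cat > meas.py <<'E'
from h import *
def tab(ctrl,name):
    c=ctrl.calibration("wrist");p,d=ctrl.get_image("wrist");cv2.imwrite(f"pics/{name}.png",p[...,::-1])
    W=cloud(d,c);C=np.stack([(W[...,:2]-O)@CX,(W[...,:2]-O)@CY,W[...,2]],-1)
    x,y,z=C[...,0],C[...,1],C[...,2]
    v=(d>0)&(z>.105)&(z<.165); v[250:]=0
    t=v&(x<-.094)&(x>-.135)&(abs(y)<.03)&(z>.108)
    b=v&(x<-.03)&(x>-.068)&(abs(y)<.03)
    for n,m in(("tab",t),("bar",b)):
        P=C[m]; print(n,len(P),P.min(0).round(4),P.max(0).round(4),np.median(P,0).round(4)) if len(P) else print(n,0)
    P=C[b]; g=np.median(P,0); print("s est bar",np.arctan2(g[1],-(g[0]+.005)))
    k=v&(x<-.07)&(x>-.09)&(abs(y)<.025)&(z>.105)
    P=C[k]; print("saddle zone y hist by height");
    for lo,hi in((.105,.12),(.12,.13),(.13,.14),(.14,.15)):
        q=P[(P[:,2]>=lo)&(P[:,2]<hi)]; 
        if len(q): print(lo,len(q),np.percentile(q[:,1],[2,50,98]).round(4))
E
python3 - <<'E'
from meas import *
from station import ctrl
tab(ctrl,"wr1b")
f0=ctrl.current_wrist_force()
for s in (.04,.02,.005):
    c=ctrl.move_linear(fing(s,.020,.203),tq(s,1),vel=.03,contact_N=15)
    print(s,c,(ctrl.current_wrist_force()-f0).round(1),inv(ctrl.current_tool_pos()).round(4))
    if c: break
tab(ctrl,"wr2");print(ctrl.current_time_s())
E
```

```text
tab 2071 [-0.1178 -0.0055  0.1181] [-0.094   0.0124  0.1551] [-0.1054  0.0023  0.15  ]
bar 1322 [-0.068  -0.002   0.1183] [-0.03    0.0086  0.1387] [-0.0502  0.0019  0.1308]
s est bar 0.04260645364638109
saddle zone y hist by height
0.105 438 [-0.0095 -0.0058  0.0086]
0.12 183 [-0.0096 -0.0093 -0.0057]
0.13 507 [-0.0095  0.0004  0.0078]
0.14 1044 [-0.0095  0.0012  0.0086]
0.04 False [0.7 0.2 0.5] [-0.1061  0.0242  0.203 ]
0.02 False [ 1.6  0.5 -0. ] [-0.1065  0.0221  0.203 ]
0.005 False [ 0.6  1.2 -0.1] [-0.1069  0.0205  0.203 ]
tab 1982 [-0.1174 -0.0125  0.1178] [-0.094   0.0054  0.1548] [-0.1053 -0.0049  0.15  ]
bar 1289 [-0.0678 -0.0048  0.1192] [-0.03    0.0046  0.1386] [-0.0496 -0.0013  0.1306]
s est bar -0.028693013345954234
saddle zone y hist by height
0.105 261 [-0.0096 -0.0092  0.0067]
0.12 207 [-0.0097 -0.0092 -0.0064]
0.13 396 [-0.0097 -0.009   0.0032]
0.14 964 [-0.0095 -0.0045  0.0031]
19.2417
```

View pics/wr2.png

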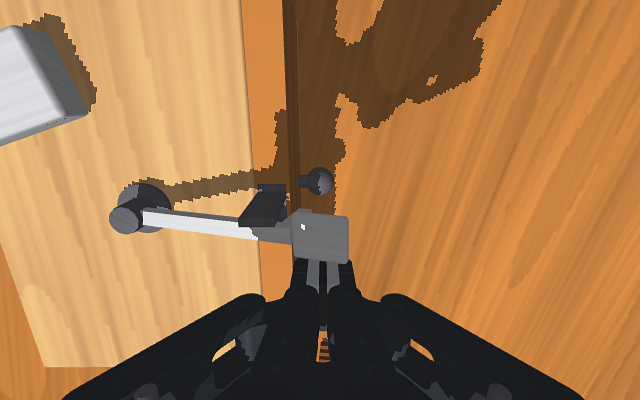

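Wrist view: the bar at (255,230) stands between the cheeks, with the tall cheek at (265,205). Its measured edges are y≈-5..+3 mm and the cheeks' inner faces are at ±6. Now I press the tab down.

Run:
```python
from meas import *
from station import ctrl
q=ctrl.current_tcp_rot();p=inv(ctrl.current_tool_pos())
ctrl.move_linear(w(p[0],p[1]+.008,p[2]),vel=.06)
ctrl.move_linear(w(p[0],p[1]+.008,.245),vel=.12)
ctrl.move_linear(w(-.112,-.001,.245),vel=.1)
f0=ctrl.current_wrist_force()
for z in np.r_[.23,.22,.215,.210,.205,.2,.196,.193,.191,.189,.188,.187,.186,.185,.184,.183]:
    c=ctrl.move_linear(w(-.112,-.001,z),vel=.03,contact_N=22)
    f=ctrl.current_wrist_force()-f0;print(round(z,3),c,ctrl.current_tool_pos()[2].round(4),f.round(1))
    if c or f[2]>22: break
ctrl.dwell(.2)
print(ctrl.current_tool_pos(),ctrl.current_wrist_force()-f0)
ctrl.move_linear(w(-.112,-.001,.25),vel=.1)
ctrl.move_linear(w(-.112,.03,.25),vel=.1)
tab(ctrl,"wr3");print(ctrl.current_time_s())
```

```text
0.23 False 0.23 [-0.1 -0.9  0.7]
0.22 False 0.2199 [-0.2 -0.4  0.5]
0.215 False 0.2148 [ 0.4 -1.   0.8]
0.21 False 0.2097 [ 0.3 -0.7  1.1]
0.205 False 0.2047 [-0.4 -0.2  1.1]
0.2 False 0.1998 [-0.3 -1.1  2. ]
0.196 False 0.1958 [ 0.6 -0.4  1.3]
0.193 False 0.1929 [ 1.6 -0.3  1.5]
0.191 False 0.1909 [ 0.5 -0.   2.4]
0.189 False 0.1889 [ 0.6 -1.   2.3]
0.188 False 0.188 [-0.7 -1.5  2.4]
0.187 False 0.187 [-0.7 -0.1  2.2]
0.186 False 0.1861 [-0.9 -0.1  3.6]
0.185 False 0.1854 [-2.4 -0.5  6.5]
0.184 False 0.1847 [-4.1 -1.   9.4]
0.183 False 0.184 [-4.7 -1.8 12.7]
[0.52099175 0.03161577 0.18397937] [-4.31103328 -0.12571732 10.73985379]
tab 1274 [-0.1237 -0.0119  0.1086] [-0.0941  0.0101  0.1162] [-0.11   -0.0015  0.114 ]
bar 643 [-0.0679 -0.0043  0.1078] [-0.03    0.0046  0.1166] [-0.046  -0.0004  0.1146]
s est bar -0.010294147283217744
saddle zone y hist by height
0.105 531 [-0.0093  0.0034  0.0105]
0.12 86 [-0.0095 -0.0092 -0.006 ]
0.13 103 [-0.0094 -0.0092 -0.0057]
0.14 246 [-0.0094 -0.0077 -0.0052]
26.9333
```

View pics/wr3.png

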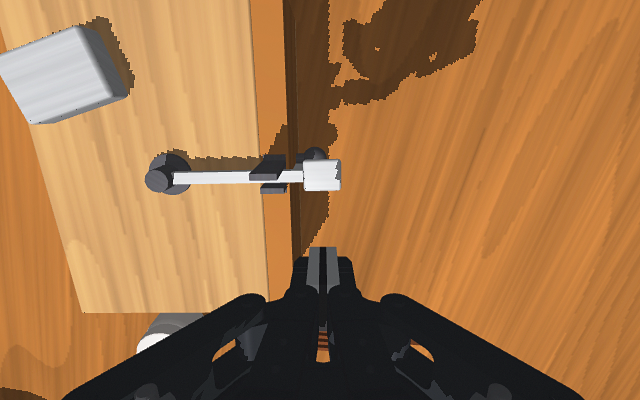

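The bar lies between both cheeks at (272,175) and the tab is level (tab z 0.114, bar 0.1146). The force was only about 11 N, so I'll press once more, somewhat firmer, to confirm the end stop.

Run:
```python
from meas import *
from station import ctrl
ctrl.move_linear(w(-.112,-.001,.25),vel=.1)
ctrl.move_linear(w(-.112,-.001,.193),vel=.1)
f0=ctrl.current_wrist_force()
for z in np.arange(.189,.177,-.001):
    c=ctrl.move_linear(w(-.112,-.001,z),vel=.02,contact_N=25)
    f=ctrl.current_wrist_force()-f0;print(round(z,3),c,ctrl.current_tool_pos()[2].round(4),f.round(1))
    if c or f[2]>22: break
ctrl.move_linear(w(-.112,-.001,.25),vel=.1)
ctrl.move_linear(w(-.112,.03,.25),vel=.1)
tab(ctrl,"wr4")
ctrl.move_ptp(w(-.13,.15,.32),ctrl.current_tcp_rot())
ctrl.set_joints([0.883,0.104,0.097,1.564,0,ctrl.current_joints()[5]])
p,d=ctrl.get_image("top")
W=cloud(d,ctrl.calibration("top"));C=np.stack([(W[...,:2]-O)@CX,(W[...,:2]-O)@CY,W[...,2]],-1)
m=(abs(C[...,2]-.099)<.006)&(abs(C[...,1])<.12)&(abs(C[...,0])<.15)&(abs(C[...,1])>.06)
print("front x",np.percentile(C[m][:,0],[0,.5,1]),ctrl.current_time_s())
cv2.imwrite("pics/top5.png",cv2.resize(p[100:300,200:450,::-1],None,fx=3,fy=3))
```

```text
0.189 False 0.1891 [-0.2 -1.5  0. ]
0.188 False 0.188 [ 0.1 -2.  -0.1]
0.187 False 0.187 [-0.  -1.7 -0.8]
0.186 False 0.1863 [-0.6 -0.2  3.2]
0.185 False 0.1854 [-1.6 -0.8  6.3]
0.184 False 0.1847 [-3.6 -0.8  8.2]
0.183 False 0.184 [-5.2 -0.9 10.7]
0.182 False 0.1834 [-6.2 -1.6 12.7]
0.181 False 0.1827 [-7.1 -2.  16.6]
0.18 False 0.182 [-9.1 -1.7 19. ]
0.179 False 0.1813 [-9.6 -1.5 21.1]
0.178 False 0.1806 [-10.   -2.3  23.4]
tab 1265 [-0.1237 -0.0125  0.1086] [-0.0941  0.0101  0.1165] [-0.1105 -0.0017  0.114 ]
bar 643 [-0.0677 -0.0044  0.108 ] [-0.03    0.0043  0.1167] [-0.0461 -0.0006  0.1147]
s est bar -0.014511208443340485
saddle zone y hist by height
0.105 509 [-0.0093  0.0029  0.0106]
0.12 86 [-0.0094 -0.0092 -0.0059]
0.13 98 [-0.0094 -0.0092 -0.0058]
0.14 247 [-0.0095 -0.0077 -0.0052]
front x [-0.09011635 -0.08963402 -0.08898152] 34.7667
```

View pics/top5.png

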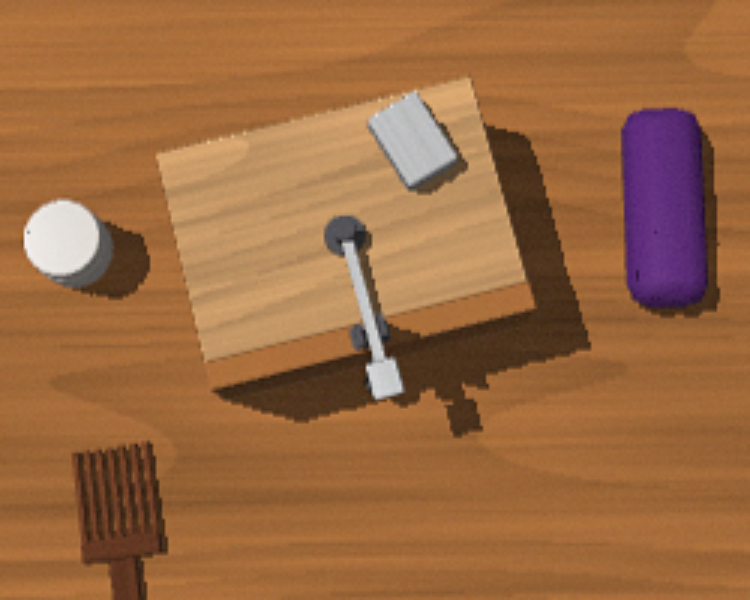

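The second press met the same contact height and the hook did not move, so it is at its stop. The final picture shows the drawer closed, the hook from (345,235) to the tab at (384,380) over the catch, and everything else where it was.

```bash
python3 -c "
from station import ctrl
print(ctrl.hand_in())"
```

```text
the job is handed in; nothing more can be done
None
```

I pushed the drawer home first, then swung the hook over between the cheeks and pressed it down to its stop, with the other things left where they were; the job is handed in at about 35 s.

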